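# Refill the cedar tin with the scoop

## Task

Take the scoop by its handle, scoop cedar balls out of the white dish and tip them into the open tin, until the tin holds at least three, with no ball left anywhere but in the dish or the tin. Then put the scoop back flat on the charcoal tray. Only the scoop may move the balls, not your fingers; keep the tin upright and where it stands, and leave the speaker, jar and earbud case alone.

Things in the scene. Friction and masses are not known exactly. Their poses are not given: they have to be found in the camera images.
- scoop: open-fronted steel scoop. Origin: centre of the bucket's flat underside, on which it rests; x to the open lip, z up. Bucket 84 long (x) x 80 wide; floor 2, walls 3 thick; polished, sides 36 high but only on the rear 52 mm, back 46 high. A black handle bar, 18 wide (y) x 14 thick x 90 long, starts at the back wall (x -42, z 38) and rises backwards at 30 degrees to x -120, z 83
- scoop_grip (a point): middle of the scoop's handle: at x -83, y 0, z +62 mm from the scoop's origin; axes as the scoop's
- tray: charcoal ceramic tray, fixed, 200 (x) x 120 (y), floor 5 mm above the table with a rim 6 wide that stands 4 higher. Origin: centre of the underside. The scoop lies on it, pointing roughly along the tray's x
- dish: long white ceramic dish, fixed, outside 240 (x) x 102 (y) x 34 high, walls and floor 5 thick (inside 230 x 92), the two far (+x) inner corners cut off by 16 mm at 45 degrees. Origin: centre of the underside. The balls start in the +x (far) part; the 100 mm at the -x (near) end are free
- tin: open round stainless tin, outside diameter 140, 90 high, walls 3, floor 4 thick, 400 g, loose on the table. Origin: centre of the underside, z up
- ball1_center (a point): centre of a reddish cedar ball, 30 mm in diameter, 11 g
- ball2_center (a point): centre of a reddish cedar ball, 30 mm in diameter, 11 g
- ball3_center (a point): centre of a reddish cedar ball, 30 mm in diameter, 11 g
- ball4_center (a point): centre of a reddish cedar ball, 30 mm in diameter, 11 g
- ball5_center (a point): centre of a reddish cedar ball, 30 mm in diameter, 11 g
- speaker: white plastic speaker cube, 80 mm; a bystander. Origin: centre of the underside
- jar: closed glass jar, diameter 84, 120 high; a bystander. Origin: centre of the underside
- earbuds: teal silicone earbud case, 50 x 65 x 26 high; a bystander. Origin: centre of the underside
Mind the look-alikes: they are no part of the job. Leave any blue or green look-alike of the part that bears ball3_center alone.

How it is judged:
By the outcome, as a careful person would: the job done as asked, in the order asked, and still so for the second after the job is handed in, with the robot touching nothing.
It also fails if it takes over 64 s, if anything falls off the work surface, if the arm or the gripper's body presses on something with over 40 N, if the wrist force passes 120 N, or if a joint passes its speed limit or range.

## Robot

A 6-joint arm with a two-finger parallel gripper is mounted at the origin on the work surface. World frame = base frame: x ahead of the robot, y to its left, z up, the work surface at z = 0. Lengths are in mm, angles in rad, forces in N, time in s.
With the tool pointing down it reaches from about 350 to 1000 mm from the base axis. Payload 7.1 kg.
Tool frame: the origin (TCP) lies on the centre line of the jaws, within the pads' length; the fingertips stand 11 mm ahead of it and the grasp point (between the pads) lies 8 mm behind it; z points along the fingers, y is the line along which they close (so a half turn about z gives the same grasp; the last joint's range is limited). The gripper opens to 85 mm and grips with 20 to 120 N. Pads are 22 mm wide; open, the fingers measure 114 mm over their backs; the gripper's body (76 mm by 85 mm) begins 54 mm behind the grasp point. The pads swing forward as they close: fully open they stand 13 mm farther back than shut.
Start: joints at [1.278, 0.423, 1.63, -0, 1.089, -0.019], TCP at [168.963, 601.711, 242.319] pointing down, gripper open.
Joint ranges: [-3, 3], [-0.9, 2.11], [0.09, 2.58], [-1.31, 4.45], [0.11, 2.69], [-2.54, 2.54]. Speed limits (rad/s): [2.39, 2.39, 3.01, 3.14, 3.14, 3.14].

## Interface

Orientations are given as a unit quaternion [x, y, z, w].
In Python, from workcell import robot, readout, grab_frame, get_calibration, ticket gives the robot as it stands. Calls block until the motion is done:
- robot.move_ptp(position, orientation): joint-space move of the TCP to a pose.
- robot.move_l(position, orientation=None, speed=150, stop_force=None): straight line of the TCP; orientation=None keeps the orientation; speed is the mean speed in mm/s. With stop_force (N) it stops when the force on the tool has changed by that much, and returns True; else False.
- robot.goto_joints(angles): joint-space move.
- robot.grip(opening, strength=None): opening from 0.0 (shut) to 1.0 (fully open); strength is the grip in N (None keeps the last); returns when the fingers have stopped.
- robot.pause(seconds).
- robot.inverse_kinematics(position, orientation): joint angles nearest the present ones, or None.
- readout.observe(): the state.
- grab_frame(name): name is "scene" or "side" or "wrist"; returns (picture, depth): 480x640x3 uint8, red, green, blue; 480x640 float32, mm along the optical axis (not along the pixel's ray), 0 where there is no reading.
- get_calibration(name): a dict with "intrinsics" (3x3 intrinsics, pixels), "extrinsics" (4x4, takes a point from world to camera coordinates). Camera axes: x right, y down, z forward; pixel columns grow to the right and rows downward; lengths in mm; the calibration is good to about 2 mm. The wrist camera is an equidistant fisheye: a pixel r from the principal point sees the ray r / f radians off the axis. A picture is of the moment at which its call begins: read the wrist's pose just before it. get_calibration takes no time and is no camera call; for the wrist camera it gives the pose at the moment of the call.
A pose or a line that the arm cannot do raises robot.MotionError and nothing moves.
- ticket.finish_job(): hands the job in; it is judged then, once.
The state is a dict: "t": time; "joint_pos": joint angles; "qd": joint speeds; "tau": joint torques, N m; "position": TCP position; "tool_rot": TCP orientation; "ft_force": force on the tool from outside, world axes, zero at the start; "ft_torque": the same for the moment, N m; "opening": opening from 0.0 (shut) to 1.0 (fully open); "grasp_force": force on a finger pad.
Only numpy, scipy, OpenCV 4.12 (cv2) and the standard library are available. Lean on these libraries where they do the work, as an engineer would, in place of code of your own. Each camera call takes 0.05 s, during which the arm holds its last target. There are 200 camera calls.

## Working session

There is one attempt and no reset: what is moved stays moved. The work goes in short steps, each a Python script; the robot and the scene stay as the last script left them, time stands still between calls to the robot, and variables do not carry over. Pictures are saved under pics/ and viewed, at most 10 in all, crops included, and the job is handed in when it is done.

```bash
mkdir -p pics; ls
cat > h.py <<'E'
import numpy as np, cv2
from scipy.spatial.transform import Rotation as R
from workcell import robot, readout, grab_frame, get_calibration, ticket
def cloud(name):
    c=get_calibration(name); im,d=grab_frame(name)
    K=np.array(c["intrinsics"]);E=np.array(c["extrinsics"])
    v,u=np.mgrid[:480,:640]
    P=np.stack([(u-K[0,2])/K[0,0]*d,(v-K[1,2])/K[1,1]*d,d],-1)
    W=(P-E[:3,3])@E[:3,:3]
    W[d<=0]=np.nan
    return im,W
E
python3 - <<'E'
from h import *
for n in("scene","side"):
    im,W=cloud(n); np.save(n+".npy",W); cv2.imwrite(f"pics/{n}0.png",im[:,:,::-1]); c=get_calibration(n)
    E=np.array(c["extrinsics"]);print(n,-E[:3,:3].T@E[:3,3],c["intrinsics"])
print(readout.observe())
E
```

```text
pics
scene [1330.607348    541.9177801  1052.28588048] [[594.93158548   0.         307.95208676]
 [  0.         594.93158548 240.64548138]
 [  0.           0.           1.        ]]
side [340.41978977 594.77809105 501.81984125] [[473.57291301   0.         327.80026576]
 [  0.         473.57291301 234.10846554]
 [  0.           0.           1.        ]]
{'t': 0.1, 'joint_pos': array([ 1.27796276e+00,  4.23779521e-01,  1.63062108e+00,  9.34247078e-07,
        1.08860397e+00, -1.90256693e-02]), 'qd': array([-0.00075971, -0.00159576, -0.00320193, -0.00157551, -0.00127879,
       -0.00052855]), 'tau': array([ 2.32916718e-04, -5.58424616e+01, -2.82444155e+01, -8.49849334e-05,
        2.89189411e-03,  1.13810154e-05]), 'position': array([168.84979746, 601.25497765, 241.61103891]), 'tool_rot': array([ 1.36476872e-01,  9.90643006e-01, -6.97329014e-04, -1.10042949e-04]), 'ft_force': array([ 0.90689251, -0.16578008,  0.39763143]), 'ft_torque': array([-0.0252957 , -0.05681653,  0.00891969]), 'grasp_force': 0.0, 'opening': 0.9999388142368089}
```

View pics/scene0.png

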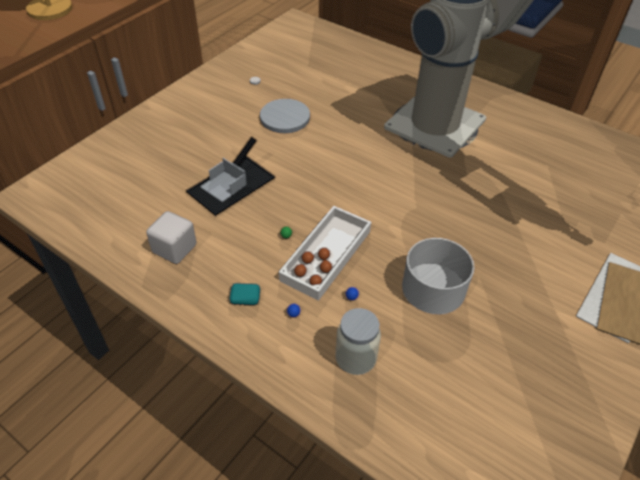

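View pics/side0.png

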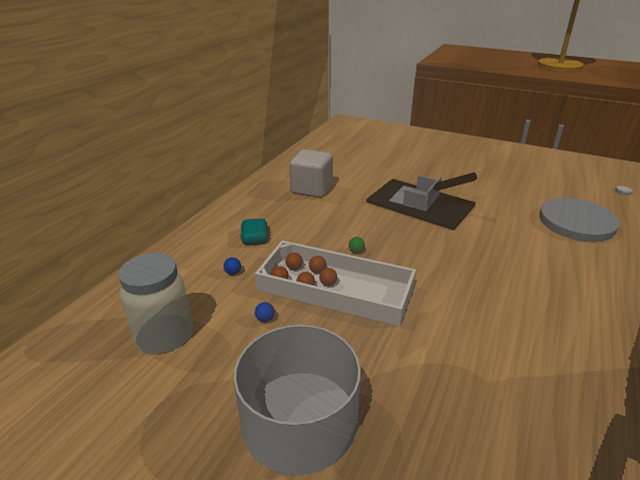

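The scene shows five reddish balls in the white dish at about (308,257), (300,270), (324,254), (326,267) and (316,281). The blue balls at (293,310) and (352,293) and the green one at (286,232) are look-alikes. The tin is at (437,275), the scoop on its tray at (230,182), and the grey disc at (285,115) isn't part of the job.

Run:
```python
from h import *
W=np.load("scene.npy"); im=cv2.imread("pics/scene0.png")
S=np.load("side.npy"); ims=cv2.imread("pics/side0.png")
def pr(n,W,u,v): print(n,np.round(np.nanmedian(W[v-1:v+2,u-1:u+2].reshape(-1,3),0),0))
for n,u,v in [("green",286,232),("jar",360,325),("speaker",172,225),("earb",245,293),("tinfloor",430,280),("handle tip",252,143),("table",400,200),("disc",285,115)]: pr(n,W,u,v)
def box(n,W,im,u0,u1,v0,v1,z0,z1,cond=None):
    m=np.zeros(W.shape[:2],bool); m[v0:v1,u0:u1]=1
    with np.errstate(all='ignore'): m&=(W[...,2]>z0)&(W[...,2]<z1)
    if cond is not None: m&=cond(im.astype(int))
    p=W[m][:,:2].astype(np.float32)
    r=cv2.minAreaRect(p); print(n,len(p),np.round(p.mean(0)),r); return m
box("dish rim scene",W,im,275,375,203,300,29,40,lambda i:i.min(-1)>120)
box("dish rim side",S,ims,255,420,238,325,29,40,lambda i:i.min(-1)>110)
box("tin rim scene",W,im,398,478,235,315,85,96)
box("tin rim side",S,ims,230,365,325,470,85,96)
box("tray scene",W,im,180,280,150,215,3,14,lambda i:i.max(-1)<75)
box("tray side",S,ims,360,480,170,230,3,14,lambda i:i.max(-1)<75)
box("handle scene",W,im,225,270,130,175,42,100,lambda i:i.max(-1)<75)
box("handle side",S,ims,425,485,165,200,42,100,lambda i:i.max(-1)<75)
box("bucket scene",W,im,195,250,155,205,30,60,lambda i:i.max(-1)>75)
box("bucket side",S,ims,385,445,170,212,30,60,lambda i:i.max(-1)>75)
red=lambda i:(i[...,2]>1.6*i[...,1])&(i[...,2]-i[...,0]>60)
for n,X,I,r in(("scene",W,im,(275,375,205,300)),("side",S,ims,(255,420,240,325))):
    m=np.zeros(I.shape[:2],np.uint8); m[r[2]:r[3],r[0]:r[1]]=red(I.astype(int))[r[2]:r[3],r[0]:r[1]]
    m=cv2.erode(m,np.ones((3,3)))
    k,l,s,c=cv2.connectedComponentsWithStats(m)
    for j in range(1,k):
        p=X[l==j]; top=p[p[:,2]>np.nanpercentile(p[:,2],80)]
        print(n,c[j].round(),s[j,4],np.nanmean(top,0).round(),np.nanmax(p[:,2]))
crop=cv2.resize(ims[130:330,240:490],None,fx=3.2,fy=3,interpolation=cv2.INTER_CUBIC)
cv2.imwrite("pics/crop1.png",crop)
crop=cv2.resize(im[130:310,170:390],None,fx=3.3,fy=3.3,interpolation=cv2.INTER_CUBIC)
cv2.imwrite("pics/crop2.png",crop)
```

```text
green [609. -65.  26.]
jar [777. 248. 121.]
speaker [ 785. -248.   81.]
earb [802. -24.  25.]
tinfloor [515. 269.   5.]
handle tip [ 461. -292.   83.]
table [333.  82.   0.]
disc [ 248. -355.   17.]
dish rim scene 770 [607.  42.] ((593.5980834960938, 38.94866180419922), (246.03335571289062, 105.46847534179688), 5.351236343383789)
dish rim side 867 [589.  47.] ((591.5195922851562, 41.431026458740234), (240.41246032714844, 107.07914733886719), 5.408511161804199)
tin rim scene 396 [531. 286.] ((528.743896484375, 283.98101806640625), (141.71096801757812, 139.20335388183594), 36.843772888183594)
tin rim side 1555 [522. 294.] ((525.2123413085938, 287.1300048828125), (138.45835876464844, 139.90164184570312), 23.89715576171875)
tray scene 1275 [ 556. -281.] ((549.3206787109375, -295.32696533203125), (125.3755111694336, 204.10317993164062), 81.93830871582031)
tray side 2024 [ 534. -283.] ((546.021484375, -292.6954345703125), (125.6106948852539, 200.11056518554688), 81.84588623046875)
handle scene 221 [ 491. -296.] ((497.72357177734375, -308.02569580078125), (83.2618408203125, 58.4833412170410
[... 276 characters left out ...]
775756836)
bucket side 274 [ 546. -294.] ((538.7837524414062, -300.48114013671875), (84.58878326416016, 70.41485595703125), 86.46885681152344)
scene [324. 253.] 36 [612.  47.  36.] 38.173663597254446
scene [308. 257.] 41 [643.  23.  36.] 37.72003708926977
scene [326. 266.] 41 [639.  70.  36.] 37.92068512946311
scene [300. 270.] 43 [682.  30.  35.] 36.60892239719325
scene [315. 279.] 35 [685.  77.  36.] 38.227746587689595
side [293. 259.] 93 [673.  34.  34.] 35.49876977115697
side [317. 262.] 89 [633.  24.  35.] 36.28371550629263
side [279. 271.] 74 [676.  77.  35.] 36.530314231875224
side [328. 274.] 90 [603.  46.  35.] 36.55230477501815
side [305. 277.] 81 [631.  71.  35.] 35.98288847691918
```

View pics/crop2.png

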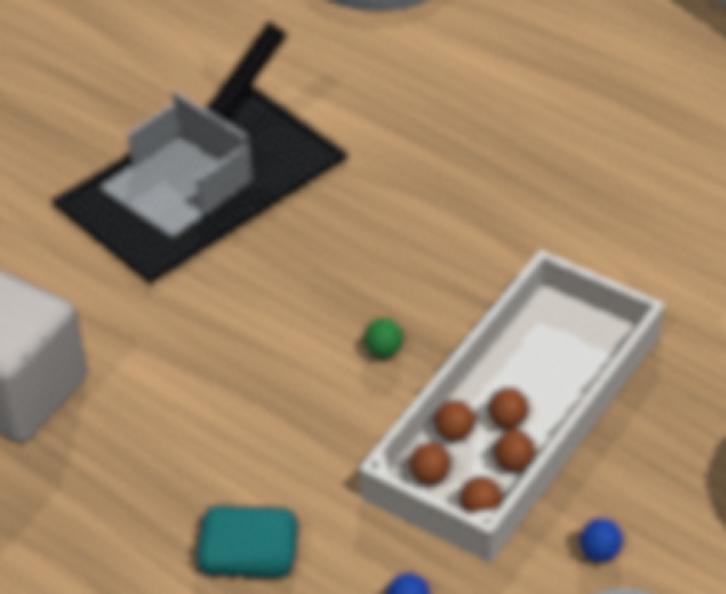

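The crop confirms five cedar balls inside the dish, with the green and blue balls all outside it, and the scoop on its tray with the lip facing away from the robot. Next I'll fit the scoop pose and check reach for candidate tool tilts.

```bash
cat >> h.py <<'E'
DISH=np.array([592.5,40.2]); DY=np.deg2rad(5.38); TIN=np.array([527.,285.5])
def Rs(yaw,pitch,roll=0): # scoop rotation, pitch>0 = nose down
    return R.from_euler('ZYX',[yaw,pitch,roll]).as_matrix()
def RT(phi,flip): # tool axes in scoop frame; tool z at angle phi (deg) in scoop x-z plane
    a=np.deg2rad(phi); z=np.array([np.cos(a),0,np.sin(a)]); y=np.array([0,1. if not flip else -1.,0])
    return np.stack([np.cross(y,z),y,z],1)
def tcp(p,yaw,pitch,G,Rt):  # G: TCP in scoop frame
    r=Rs(yaw,pitch); return np.asarray(p)+r@G, R.from_matrix(r@Rt).as_quat()
def dish(x,y=0,z=5):
    c,s=np.cos(DY),np.sin(DY); return np.array([DISH[0]+c*x-s*y,DISH[1]+s*x+c*y,z])
def lip_pose(L,yaw,pitch,lx=42.): # origin so that point (lx,0,0) of scoop is at L
    return np.asarray(L)-Rs(yaw,pitch)@np.array([lx,0,0])
E
cat > fit.py <<'E'
from h import *
from scipy.optimize import least_squares
boxes=[((0,0,1),(42,40,1),0),((-16,38.5,18),(26,1.5,18),0),((-16,-38.5,18),(26,1.5,18),0),((-40.5,0,23),(1.5,40,23),0),((-81,0,60.5),(45,9,7),np.pi/6)]
def sdf(q):
    o=[]
    for c,h,a in boxes:
        d=q-np.array(c); d=d@R.from_euler('y',a).as_matrix(); e=np.abs(d)-h
        o.append(np.linalg.norm(np.maximum(e,0),axis=1)+np.minimum(e.max(1),0))
    return np.min(o,0)
def fit(P,x0,z0=5,bias=False):
    def f(x):
        q=P-np.array([x[0],x[1],z0+x[3]]); c,s=np.cos(x[2]),np.sin(x[2])
        q=np.stack([c*q[:,0]+s*q[:,1],-s*q[:,0]+c*q[:,1],q[:,2]],1); return sdf(q)
    r=least_squares(f,x0,loss='soft_l1',f_scale=2,x_scale=[1,1,.02,1]); return r.x,np.median(np.abs(f(r.x)))
E
python3 - <<'E'
from fit import *
out=[]
for n in("scene","side"):
    P=np.load(n+".npy").reshape(-1,3)
    c,s=np.cos(-.141),np.sin(-.141); d=P[:,:2]-[547,-294]
    u=d[:,0]*c+d[:,1]*s; v=-d[:,0]*s+d[:,1]*c
    P=P[(abs(u)<130)&(abs(v)<65)&(P[:,2]>15)&(P[:,2]<100)]
    x,e=fit(P,[545,-296,-.1,0]); print(n,len(P),x.round(3),e); out.append(x)
x=np.mean(out,0); print("mean",x)
p0=np.array([x[0],x[1],5]); yaw=x[2]
grip=np.array([-83,0,62.])
for phi in(270,280,290,300):
  for fl in(0,1):
    Rt=RT(phi,fl); G=grip+8*Rt[:,2]; r=[]
    ik=lambda p,yw,pt: robot.inverse_kinematics(*tcp(p,yw,pt,G,Rt)) is not None
    r+=[ik(p0,yaw,0),ik(p0+[0,0,120],yaw,0),ik(dish(-68),DY,0),ik(dish(62),DY,0),ik(dish(50,0,30),DY,-.4),ik(dish(40,0,150),DY,-.4)]
    for psi in(0,45,90,135,180,-45,-90):
        q=np.deg2rad(psi); L=[*(TIN-10*np.array([np.cos(q),np.sin(q)])),105]
        r.append((psi,[ik(lip_pose(L,q,t),q,t) for t in(-.4,0,.5,.8,1.05)]))
    print(phi,fl,[str(np.array(a,dtype=int)) if isinstance(a,list) else a for a in r[:6]],[(a,''.join(str(int(b)) for b in c)) for a,c in r[6:]])
E
```

```text
scene 761 [ 5.67228e+02 -3.05631e+02 -6.60000e-02  8.40000e-01] 0.9752808933779136
side 970 [ 5.64152e+02 -3.02769e+02 -6.50000e-02  3.93000e-01] 0.6617306359785218
mean [ 5.65689842e+02 -3.04200153e+02 -6.54332287e-02  6.16288290e-01]
270 0 [True, True, True, True, False, True] [(0, '11111'), (45, '01111'), (90, '00111'), (135, '10001'), (180, '11101'), (-45, '11111'), (-90, '11111')]
270 1 [True, True, True, True, False, True] [(0, '01111'), (45, '11111'), (90, '11111'), (135, '11111'), (180, '11101'), (-45, '00111'), (-90, '11001')]
280 0 [True, True, True, True, True, False] [(0, '01111'), (45, '11111'), (90, '10111'), (135, '11001'), (180, '11100'), (-45, '11111'), (-90, '11111')]
280 1 [True, True, True, True, True, False] [(0, '01111'), (45, '11111'), (90, '11111'), (135, '11111'), (180, '11110'), (-45, '10011'), (-90, '11000')]
290 0 [False, True, False, True, True, True] [(0, '11111'), (45, '11111'), (90, '10011'), (135, '11000'), (180, '11110'), (-45, '11111'), (-90, '11111')]
290 1 [True, True, False, True, True, True] [(0, '10111'), (45, '11111'), (90, '11111'), (135, '11111'), (180, '11111'), (-45, '10011'), (-90, '11000')]
300 0 [False, False, True, True, True, True] [(0, '11111'), (45, '10111'), (90, '10011'), (135, '11000'), (180, '11110'), (-45, '11111'), (-90, '11111')]
300 1 [True, True, True, True, True, True] [(0, '10111'), (45, '11111'), (90, '11111'), (135, '11111'), (180, '11111'), (-45, '10001'), (-90, '11100')]
```

```bash
cat >> h.py <<'E'
P0=np.array([565.7,-304.2,5.]); Y0=-0.0654
Rt=RT(286,1); G=np.array([-83,0,62.])+8*Rt[:,2]
def go(p,yaw,pitch,speed=150,ptp=False,**k):
    a,q=tcp(p,yaw,pitch,G,Rt)
    if ptp: return robot.move_ptp(a,q)
    return robot.move_l(a,q,speed=speed,**k)
def st(m=''):
    o=readout.observe(); print(m,'t',round(o['t'],2),'p',o['position'].round(1),'f',o['ft_force'].round(1),'gf',round(o['grasp_force'],1),'op',round(o['opening'],3))
E
python3 - <<'E'
from h import *
a,q=tcp(P0,Y0,0,G,Rt); t=R.from_quat(q).as_matrix()[:,2]
robot.move_ptp(a-90*t,q); st('above')
print(robot.move_l(a,q,speed=130,stop_force=15)); st('at')
robot.grip(0.0,110); st('grip')
go(P0+[0,0,90],Y0,0,120); st('lift')
im,W=cloud("side"); cv2.imwrite("pics/g1.png",cv2.resize(im[60:260,320:560][:,:,::-1],None,fx=3,fy=3)); np.save("g1.npy",W)
E
```

```text
above t 3.42 p [ 460.7 -296.9  145.9] f [-0.4  0.6  0.6] gf 0.0 op 1.002
False
at t 4.26 p [ 485.2 -299.    59.6] f [ 0.4  0.3 -0.2] gf 0.0 op 1.002
grip t 4.9 p [ 485.1 -299.    59.8] f [-1.8  1.3  5.6] gf 107.2 op 0.19
lift t 5.8 p [ 484.6 -298.5  148.6] f [-0.1  0.6 -1.8] gf 107.3 op 0.191
```

View pics/g1.png

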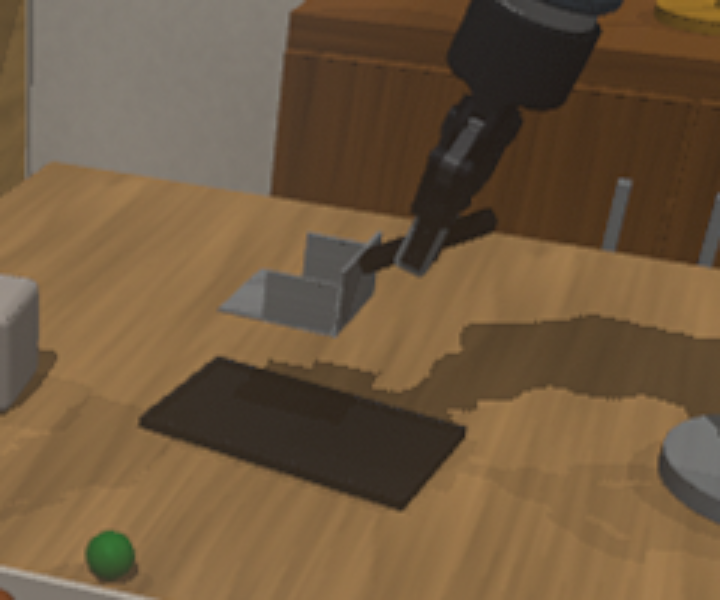

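The picture shows the scoop held mid-handle and lifted clear of the tray at about (330,280). I'll check its attitude in the hand, then move over the dish.

Run:
```python
from fit import *
W=np.load("g1.npy").reshape(-1,3)
# bucket points only
q=W-(P0+[0,0,90]); q=q@Rs(Y0,0)
P=q[(q[:,0]>-46)&(q[:,0]<60)&(abs(q[:,1])<60)&(q[:,2]>-25)&(q[:,2]<55)]
def f(x): return sdf((P-x[:3])@R.from_euler('ZYX',x[3:]).as_matrix())
r=least_squares(f,np.zeros(6),loss='soft_l1',f_scale=2,x_scale=[1,1,1,.02,.02,.02])
print(len(P),r.x[:3].round(1),np.rad2deg(r.x[3:]).round(2),np.median(abs(f(r.x))))
go(dish(-67,0,110),DY,0,ptp=True); st('above dish')
o=readout.observe(); a,_=tcp(dish(-67,0,110),DY,0,G,Rt); print(a)
im,W=cloud("side"); cv2.imwrite("pics/d1.png",cv2.resize(im[150:350,220:460][:,:,::-1],None,fx=3,fy=3)); np.save("d1.npy",W)
q=(W.reshape(-1,3)-dish(-67,0,110))@Rs(DY,0)
P=q[(q[:,0]>-46)&(q[:,0]<60)&(abs(q[:,1])<60)&(q[:,2]>-25)&(q[:,2]<55)]
r=least_squares(f,np.zeros(6),loss='soft_l1',f_scale=2,x_scale=[1,1,1,.02,.02,.02])
print(len(P),r.x[:3].round(1),np.rad2deg(r.x[3:]).round(2),np.median(abs(f(r.x))))
```

```text
1042 [-2.3  1.8 -0.5] [-0.3  -0.26 -0.01] 0.5633509815962352
above dish t 7.09 p [445.9  25.9 164.4] f [ 0.6 -0.6 -1.5] gf 107.3 op 0.191
[445.35617175  26.34263318 164.30990643]
2401 [-1.5  0.1  0. ] [ 0.18 -0.06  0.02] 0.49710524872798345
```

View pics/d1.png

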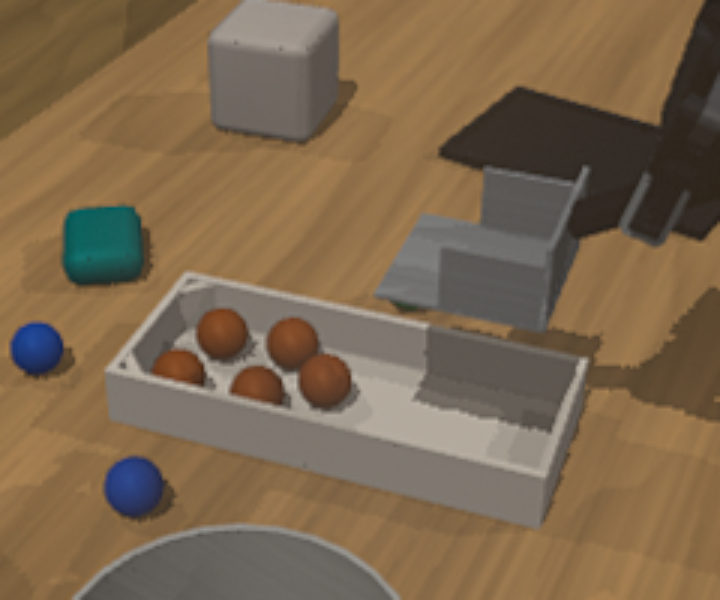

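The picture shows the scoop level over the near end of the dish, with the balls untouched at the far end. The in-hand fit is within 2 mm. Next is scooping.

```bash
cat >> h.py <<'E'
def dl(x,y,z,pitch): # origin so the lip edge is at dish-local x,y and height z
    return lip_pose(dish(x,y,z),DY,pitch)
def rear(x,y,z,pitch): # rear bottom edge pinned
    return lip_pose(dish(x,y,z),DY,pitch,-42.)
def scoop(y=.6):
    print(go(dl(-25,y,20,.04),DY,.04,120,stop_force=20))
    print(go(dl(-25,y,4.5,.04),DY,.04,40,stop_force=5)); st('down')
    print(go(dl(102,y,5,.04),DY,.04,70,stop_force=25)); st('fwd')
    x=np.linalg.norm(readout.observe()['position'][:2]-tcp(dl(0,y,5,.04),DY,.04,G,Rt)[0][:2]); print('lip at',x)
    for p in(-.1,-.25,-.4): go(rear(x-84,y,8,p),DY,p,25)
    robot.pause(.3); st('tilt')
E
python3 - <<'E'
from h import *
scoop()
for n,r in(("side",(slice(150,350),slice(220,460))),("scene",(slice(180,320),slice(250,420)))):
    im,_=grab_frame(n); cv2.imwrite(f"pics/s1{n}.png",cv2.resize(im[r][:,:,::-1],(400,340)))
cv2.imwrite("pics/s1.png",np.hstack([cv2.imread(f"pics/s1{n}.png") for n in("side","scene")]))
E
```

```text
False
True
down t 8.45 p [447.3  27.2  63.2] f [-2.3 -0.4  6.9] gf 107.7 op 0.191
True
fwd t 10.17 p [566.3  38.6  62.3] f [-4.3 -0.5  8. ] gf 107.1 op 0.19
lip at 94.2633859878561Traceback (most recent call last):
  File "<stdin>", line 2, in <module>
  File "h.py", line 41, in scoop
    for p in(-.1,-.25,-.4): go(rear(x-84,y,8,p),DY,p,25)
                            ~~^^^^^^^^^^^^^^^^^^^^^^^^^^
  File "h.py", line 29, in go
    return robot.move_l(a,q,speed=speed,**k)
           ~~~~~~~~~~~~^^^^^^^^^^^^^^^^^^^^^
workcell.MotionError: the arm cannot follow that straight line within its joint ranges
```

Run:
```python
from h import *
o=readout.observe(); print(o['joint_pos'].round(2)); st()
for x in (94,80,60):
  for z in(8,20,40,80,120):
    r=[]
    for p in(-.1,-.2,-.3,-.4):
        j=robot.inverse_kinematics(*tcp(rear(x-84,.6,z,p),DY,p,G,Rt)); r.append(None if j is None else (round(j[4],2), round(j[3],1)))
    print(x,z,r)
for n,r in(("side",(slice(150,350),slice(220,460))),("scene",(slice(180,320),slice(250,420)))):
    im,_=grab_frame(n); cv2.imwrite(f"pics/s1{n}.png",cv2.resize(im[r][:,:,::-1],(400,340)))
cv2.imwrite("pics/s1.png",np.hstack([cv2.imread(f"pics/s1{n}.png") for n in("side","scene")]))
```

```text
[0.03 0.55 2.11 0.2  0.12 1.32]
 t 10.64 p [554.9  37.7  56. ] f [-10.1  -1.6   0.2] gf 108.6 op 0.193
94 8 [(np.float64(0.11), np.float64(0.2)), None, (np.float64(0.27), np.float64(3.0)), (np.float64(0.48), np.float64(3.0))]
94 20 [(np.float64(0.14), np.float64(0.2)), None, (np.float64(0.24), np.float64(3.0)), (np.float64(0.45), np.float64(3.0))]
94 40 [(np.float64(0.18), np.float64(0.1)), None, (np.float64(0.19), np.float64(2.9)), (np.float64(0.39), np.float64(3.0))]
94 80 [(np.float64(0.28), np.float64(0.1)), None, None, (np.float64(0.28), np.float64(3.0))]
94 120 [(np.float64(0.37), np.float64(0.1)), (np.float64(0.21), np.float64(0.1)), None, (np.float64(0.17), np.float64(2.9))]
80 8 [None, None, (np.float64(0.3), np.float64(3.0)), (np.float64(0.5), np.float64(3.0))]
80 20 [(np.float64(0.12), np.float64(0.2)), None, (np.float64(0.27), np.float64(3.0)), (np.float64(0.47), np.float64(3.0))]
80 40 [(np.float64(0.17), np.float64(0.1)), None, (np.float64(0.21), np.float64(3.0)), (np.float64(0.42), np.float64(3.0))]
80 80 [(np.float64(0.26), np.float64(0.1)), None, None, (np.float64(0.3), np.float64(3.0))]
80 120 [(np.float64(0.36), np.float64(0.1)), (np.float64(0.2), np.float64(0.2)), None, (np.float64(0.19), np.float64(2.9))]
60 8 [None, (np.float64(0.13), np.float64(2.9)), (np.float64(0.33), np.float64(3.0)), (np.float64(0.55), np.float64(3.0))]
60 20 [None, None, (np.float64(0.3), np.float64(3.0)), (np.float64(0.51), np.float64(3.0))]
60 40 [(np.float64(0.14), np.float64(0.2)), None, (np.float64(0.24), np.float64(3.0)), (np.float64(0.45), np.float64(3.0))]
60 80 [(np.float64(0.24), np.float64(0.1)), None, (np.float64(0.13), np.float64(2.8)), (np.float64(0.33), np.float64(3.0))]
60 120 [(np.float64(0.35), np.float64(0.1)), (np.float64(0.18), np.float64(0.2)), None, (np.float64(0.21), np.float64(2.9))]
```

View pics/s1.png

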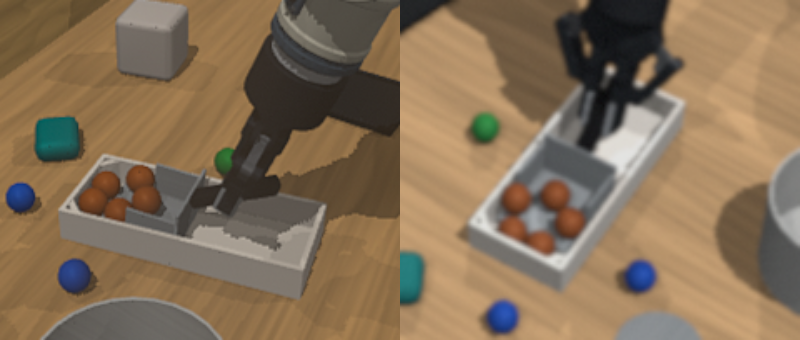

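Both views show all five balls on the scoop at the far end of the dish. The wrist is near its singularity, so I'll lift straight up and raise the nose as reach allows.

Run:
```python
from h import *
for x,z,p,v in((90,14,-.1,30),(88,30,-.11,40),(88,60,-.14,60),(88,100,-.18,60),(88,150,-.22,60)):
    try: go(rear(x-84,.6,z,p),DY,p,v)
    except robot.MotionError as e: print(x,z,p,e); break
    st(z)
robot.pause(.3)
print(readout.observe()['joint_pos'].round(2))
for n,r in(("side",(slice(100,350),slice(200,500))),("scene",(slice(140,320),slice(230,440)))):
    im,_=grab_frame(n); cv2.imwrite(f"pics/s2{n}.png",cv2.resize(im[r][:,:,::-1],(400,340)))
cv2.imwrite("pics/s2.png",np.hstack([cv2.imread(f"pics/s2{n}.png") for n in("side","scene")]))
```

```text
14 t 11.13 p [552.5  37.3  62.9] f [-5.6  0.2 -2.8] gf 107.9 op 0.19
30 t 11.68 p [551.8  37.   79.6] f [-4.6  0.1  0.2] gf 107.7 op 0.186
60 t 12.3 p [550.9  36.9 108.9] f [ 0.1  0.2 -2.3] gf 107.6 op 0.191
100 t 13.08 p [548.7  36.7 146.6] f [ 1.5 -0.1 -1.6] gf 107.5 op 0.195
150 t 14.03 p [546.7  36.5 194.3] f [ 0.6  0.  -1.4] gf 107.5 op 0.186
[0.03 0.25 2.15 0.13 0.25 1.39]
```

View pics/s2.png

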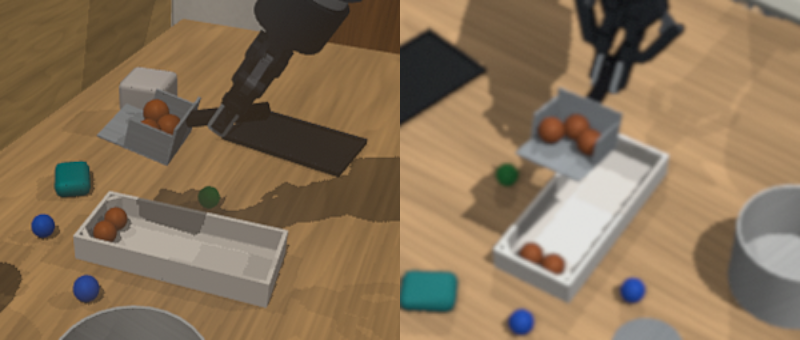

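Both views show three balls settled against the scoop's back wall and two still in the dish's far corner. That's enough, so I'll carry these to the tin.

```bash
cat > pour.py <<'E'
from h import *
psi=np.deg2rad(70); d=np.array([np.cos(psi),np.sin(psi)])
def at(s,z,p,v):
    go(lip_pose([*(TIN+s*d),z],psi,p),psi,p,v); st((s,z,p))
if __name__=="__main__":
    o=readout.observe()
    at(-10,150,-.25,60)
    print(readout.observe()['joint_pos'].round(2))
    im,_=grab_frame("side"); cv2.imwrite("pics/p0.png",im[:,:,::-1])
    at(-8,125,-.05,50)
    for p,z in((.1,110),(.3,102),(.5,100),(.75,100),(.95,100)): at(-8,z,p,35)
    robot.pause(.5)
    for n in("side","scene"):
        im,_=grab_frame(n); cv2.imwrite(f"pics/p1{n}.png",cv2.resize(im[:,:,::-1],(400,300)))
    cv2.imwrite("pics/p1.png",np.hstack([cv2.imread(f"pics/p1{n}.png") for n in("side","scene")]))
E
python3 pour.py
```

```text
(-10, 150, -0.25) t 17.37 p [478.3 151.6 172.3] f [ 0.4  0.3 -2. ] gf 107.5 op 0.192
[ 0.01  0.32  2.13  0.85  0.68 -0.32]
(-8, 125, -0.05) t 17.93 p [481.  160.6 173.1] f [-0.6 -0.2 -2.1] gf 107.5 op 0.189
(-8, 110, 0.1) t 18.33 p [483.6 168.3 175.8] f [-0.5  0.1 -2.7] gf 107.5 op 0.19
(-8, 102, 0.3) t 19.07 p [488.9 182.3 189.7] f [ 0.6 -0.  -1.5] gf 107.5 op 0.192
(-8, 100, 0.5) t 19.95 p [496.  200.8 206.3] f [ 0.2 -0.4 -1.6] gf 107.5 op 0.186
(-8, 100, 0.75) t 21.06 p [506.1 228.1 223.4] f [-0.  -0.5 -1.4] gf 107.5 op 0.19
(-8, 100, 0.95) t 21.98 p [514.9 252.1 231.5] f [-0.9  0.5 -1.1] gf 107.5 op 0.189
```

View pics/p1.png

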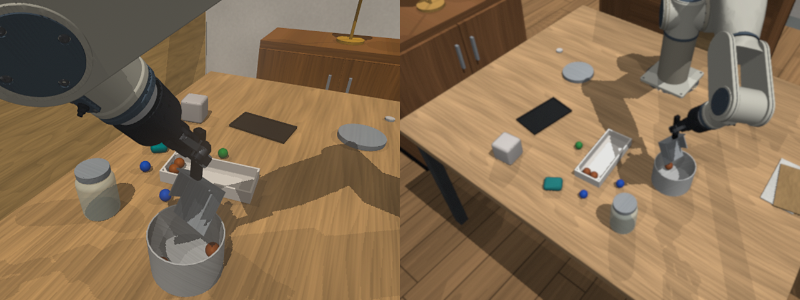

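At least one ball is visible in the tin. I'll back out, count the balls and carry the scoop to above the tray.

Run:
```python
from pour import *
at(-8,125,.6,120); at(-8,150,0,120); at(-50,200,0,120)
go(P0+[0,0,120],Y0,0,ptp=True); st()
rows=[]
for n in("side","scene"):
    im,W=cloud(n); np.save(f"e_{n}.npy",W)
    rows.append(im[:,:,::-1])
    i=im.astype(int); m=((i[...,0]>1.6*i[...,1])&(i[...,0]-i[...,2]>50)).astype(np.uint8)
    k,l,s,c=cv2.connectedComponentsWithStats(m)
    print(n,[(c[j].round(),s[j,4]) for j in range(1,k) if s[j,4]>20])
a=cv2.resize(rows[0][300:480,200:400],(400,360)); b=cv2.resize(rows[1][190:340,260:500],(400,360))
cv2.imwrite("pics/e.png",np.hstack([a,b]))
```

```text
(-8, 125, 0.6) t 23.09 p [500.2 211.  240. ] f [ 0.1  0.6 -1.9] gf 107.5 op 0.193
(-8, 150, 0) t 24.13 p [482.8 163.1 204.1] f [ 0.4 -1.  -1.3] gf 107.5 op 0.186
(-50, 200, 0) t 24.82 p [467.9 123.3 254.3] f [-0.2  0.5 -1.4] gf 107.5 op 0.192
 t 26.4 p [ 485.4 -298.1  179.4] f [-0.5  0.6 -0.9] gf 107.5 op 0.188
side [(array([282., 264.]), np.int32(327)), (array([338., 397.]), np.int32(290))]
scene [(array([430., 264.]), np.int32(87)), (array([304., 276.]), np.int32(134))]
```

View pics/e.png

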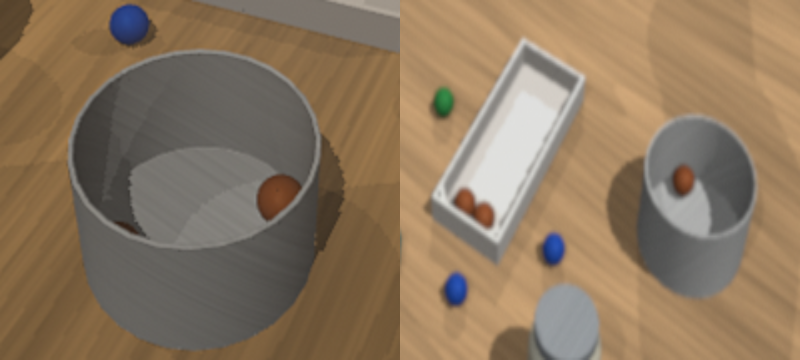

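The side view shows one ball in the tin at the right and part of another at the lower left, with two in the dish; the near wall may hide the third. I'll put the scoop down, then check the tin from above with the wrist camera.

Run:
```python
from h import *
go(P0+[0,0,15],Y0,0,150); st()
print(go(P0+[0,0,-1],Y0,0,25,stop_force=4)); st('down')
robot.grip(1.0); robot.pause(.2)
a,q=tcp(P0,Y0,0,G,Rt); t=R.from_quat(q).as_matrix()[:,2]; p=readout.observe()['position']
robot.move_l(p-100*t,q,speed=120); st('off')
o=np.array([1.36476872e-01,9.90643006e-01,0,0]); o/=np.linalg.norm(o)
robot.move_ptp([TIN[0]-40,TIN[1]-20,300],o); st('tin')
im,d=grab_frame("wrist")
sd,W=cloud("side"); np.save("f.npy",W)
cv2.imwrite("pics/f.png",np.hstack([cv2.resize(im[:,:,::-1],(400,300)),cv2.resize(sd[130:280,320:520][:,:,::-1],(400,300))]))
```

```text
t 27.35 p [ 485.6 -299.2   74.9] f [ 0.2  0.7 -0.6] gf 107.6 op 0.196
True
down t 27.95 p [ 484.8 -298.8   59.1] f [-1.   1.7  5.1] gf 108.4 op 0.193
off t 29.81 p [ 456.7 -296.4  154.3] f [-0.2  0.1 -0.6] gf 0.0 op 1.0
tin t 31.9 p [487.1 264.8 299.6] f [-0.1 -0.9  0.2] gf 0.0 op 0.999
```

View pics/f.png

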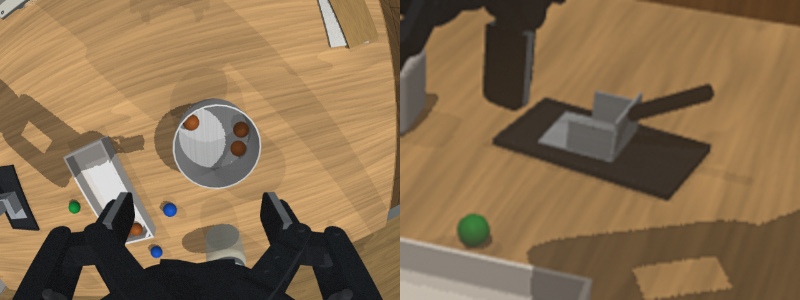

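The wrist view shows three balls in the tin at (192,122), (241,129) and (238,148), with the other two still in the dish. The side view shows the scoop flat on the tray. The robot is touching nothing, so I'm handing in.

```bash
python3 -c "
from h import *
print(ticket.finish_job())"
```

```text
the job is handed in; nothing more can be done
None
```

I handed the job in at about 32 s on the robot clock: three cedar balls are in the tin, the other two are in the dish, and the scoop lies flat on the charcoal tray.

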